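Cover the bowl with the thin handled board

ROBOT

A 6-joint arm with a two-finger parallel gripper is mounted at the origin on the work surface. World frame = base frame: x ahead of the robot, y to its left, z up, the work surface at z = 0. Lengths are in m, angles in rad, forces in N, time in s.
With the tool pointing down it reaches from about 0.25 to 0.725 m from the base axis. Payload 4 kg.
Tool frame: the origin (TCP) lies at the very end of the fingers, on their centre line; the grasp point (between the pads) lies 19 mm behind it; z points along the fingers, y is the line along which they close (so a half turn about z gives the same grasp; the last joint's range is limited). The gripper opens to 85 mm and grips with 20 to 120 N. Pads are 22 mm wide; open, the fingers measure 114 mm over their backs; the gripper's body (76 mm by 85 mm) begins 54 mm behind the grasp point. The pads swing forward as they close: fully open they stand 13 mm farther back than shut.
Start: joints at [1.276, 0.241, 0.005, 1.335, 0, 1.571], TCP at [0.145, 0.478, 0.207] pointing down, gripper open.
Joint ranges: [-2.72, 2.72], [-1.05, 1.87], [-1.09, 1.28], [-1.99, 2.15], [-1.42, 1.44], [-3.14, 3.14]. Speed limits (rad/s): [2.79, 2.79, 3.14, 3.14, 3.14, 3.14].

INTERFACE

Orientations are given as a unit quaternion [x, y, z, w].
In Python, from workcell import telemetry, vision, workorder gives the robot as it stands.
- The arm moves only by the shell command python3 -m inch 'ROWS'. ROWS is JSON, a list of rows, each a list of 3 entries, a list of its own where there are three numbers: the turn, a rotation vector about the tool's x, y, z scaled (see below), then the shift along the tool's x, y, z scaled (see below), then the closure, from -1 (fully open) to 1 (shut). A call has 1 to 10 rows; each row shifts and turns the commanded pose from where the row before left it, along the tool's axes as they then stand; what a row does not reach is not made up. The controller multiplies each number of a shift by 0.3 m and each number of a turn by 360 degrees. A row lasts 1/12 s, in which the tool goes at most 41.7 mm and 7.16 degrees, less where a joint would pass 70% of its speed; a pose out of reach is approached as far as the arm can. A call with a number of a shift or a turn outside -1 to 1 is refused whole. A call with a gripper value outside its range is refused whole. The fingers move at their own pace and stop on an object; the grip force is fixed at half the most. Time passes only in rows, so rows that do not move let the fingers close. It gives the time, the measured TCP pose, the force, the opening and the grip force at its end, in the units of the state.
- telemetry.get_obs(): the state, without advancing time (a new reading comes with each control period).
- vision.camera(name): name is "scene" or "top"; returns a dict with "img" (384x512x3 uint8, red, green, blue), "fov_y" (degrees; the focal length in pixels is half the picture's height over the tangent of half this angle, whatever the lens; pixels are square), "cx", "cy" (the principal point, pixels), "pose" (4x4, takes a point from camera to world coordinates). Camera axes: x right, y up, looking along -z (the intrinsics and any distortion apply to the point x, -y, -z); pixel columns grow to the right and rows downward; lengths in m; the calibration is good to about 2 mm. A picture is of the moment at which its call begins. There is no depth.
- workorder.job_done(): hands the job in; it is judged then, once.
The state is a dict: "clock": time; "joint_pos": joint angles; "joint_vel": joint speeds; "tau": joint torques, N m; "eef_pos": TCP position; "tool_rot": TCP orientation; "ft_force": force on the tool from outside, world axes, zero at the start; "ft_torque": the same for the moment, N m; "grip_width": finger opening in m; "grasp_force": force on a finger pad.
Only numpy, scipy, OpenCV 4.12 (cv2) and the standard library are available. Lean on these libraries where they do the work, as an engineer would, in place of code of your own. Each camera call takes 0.05 s, during which the arm holds its last target. There are 200 camera calls.

TASK

Cover the white bowl with the thin grey board that has a handle, laying it flat and centred on the rim so that the whole mouth is covered. The board is too thin to pick up where it lies: slide it over the thick wooden block until its handle sticks well out past the end of the block, then pinch the handle by its sides, lift the board off and set it on the bowl without dropping it. Leave the mug where it stands and keep the bowl upright.

Things in the scene. Friction and masses are not known exactly. Their poses are not given: they have to be found in the camera images.
- board: Thin grey plastic board, 3 mm thick, 70 g: square blade 140 x 140 mm with a flat handle 28 mm wide, 110 mm long. Origin: centre of the blade's underside, z up; the handle runs along the board's -y, from y = -70 to -180 mm, at x = 0. Starts on the block, the end 5 to 40 mm inside the block's -y end. Slides easily (friction 0.3 on the wood): pressed with closed fingertips (5 N) it follows them.
- block: Thick wooden butcher's block, 220 mm (its x) by 300 mm (its y) and 45 mm high, flat top, fixed to the worktop. Origin: centre of its underside, z up. The board's handle points towards its -y end (the short side at y = -150 mm), beyond which the worktop is bare.
- bowl: Loose white ceramic bowl, open at the top, rim 100 mm across and 75 mm high, 350 g, standing on the worktop. Origin: centre of its underside, z up.
- mug: Bystander: loose white mug, 76 mm across, 90 mm high, with a handle. Origin: centre of its underside, z up. It stands in the middle beyond the block and bowl; farther out stand a small jar and a square thin board without a handle, neither of which is needed.
Things that resemble listed ones, but are neither listed nor needed, are in the scene too. What is shaped like the bowl but blue or red is not meant.

How it is judged:
By the outcome, as a careful person would: the job done as asked, in the order asked, and still so for the second after the job is handed in, with the robot touching nothing.
It also fails if it takes over 54 s, if anything falls off the work surface, if the arm or the gripper's body presses on something with over 40 N, if the wrist force passes 120 N, or if a joint passes its speed limit or range.

## Working session

There is one attempt and no reset: what is moved stays moved. The work goes in short steps, Python scripts to look and compute and a shell command to move; the robot and the scene stay as the last step left them, time stands still between calls to the robot, and variables do not carry over. Pictures are saved under pics/ and viewed, at most 10 in all, crops included, and the job is handed in when it is done.

```bash
mkdir -p pics; ls
python3 - <<'E'
from workcell import telemetry, vision
import cv2
for n in("scene","top"):
    c=vision.camera(n); cv2.imwrite(f"pics/{n}0.png",c["img"][:,:,::-1]); print(n,{k:v for k,v in c.items() if k!="img"})
print(telemetry.get_obs())
E
```

```text
pics
scene {'fov_y': 42.82209582788345, 'cx': 253.88923178850942, 'cy': 199.49785649876222, 'pose': array([[-0.51030825, -0.67639194,  0.5311115 ,  1.06863693],
       [ 0.8599097 , -0.40984548,  0.30427289,  0.37295358],
       [ 0.01186592,  0.6119809 ,  0.79078352,  0.87096461],
       [ 0.        ,  0.        ,  0.        ,  1.        ]])}
top {'fov_y': 55.26437760166152, 'cx': 257.74713912082126, 'cy': 198.5999051853359, 'pose': array([[ 0.02168056,  0.98262038, -0.18435602,  0.40544002],
       [-0.99970379,  0.01926777, -0.01486924,  0.0603343 ],
       [-0.01105868,  0.18462378,  0.98274705,  0.80074249],
       [ 0.        ,  0.        ,  0.        ,  1.        ]])}
{'clock': 0.1, 'joint_pos': array([ 1.27599455e+00,  2.41330825e-01,  3.87286584e-03,  1.33518394e+00,
       -3.90098746e-05,  1.57081580e+00]), 'joint_vel': array([ 0.00195671, -0.00245563,  0.0032729 , -0.00078899, -0.00039731,
        0.00167966]), 'tau': array([-4.12686495e-04, -3.73138046e+01,  2.53009593e+01,  1.08412182e-02,
       -7.39224242e-05,  8.60635083e-06]), 'eef_pos': array([0.14511371, 0.47785437, 0.20601072]), 'tool_rot': array([ 1.46877251e-01,  9.89154296e-01, -9.15644899e-04, -1.16225078e-04]), 'ft_force': array([-0.45386269, -0.34721324, -0.28212729]), 'ft_torque': array([ 0.01060647, -0.00992063, -0.00750756]), 'grasp_force': 0.0, 'grip_width': 0.08529649682595558}
```

Run:
```python
import cv2
for n in("scene","top"):
    i=cv2.imread(f"pics/{n}0.png"); cv2.imwrite(f"pics/{n}0b.png",cv2.resize(i,(800,600),interpolation=cv2.INTER_CUBIC))
```

```text
(no output)
```

View pics/scene0b.png

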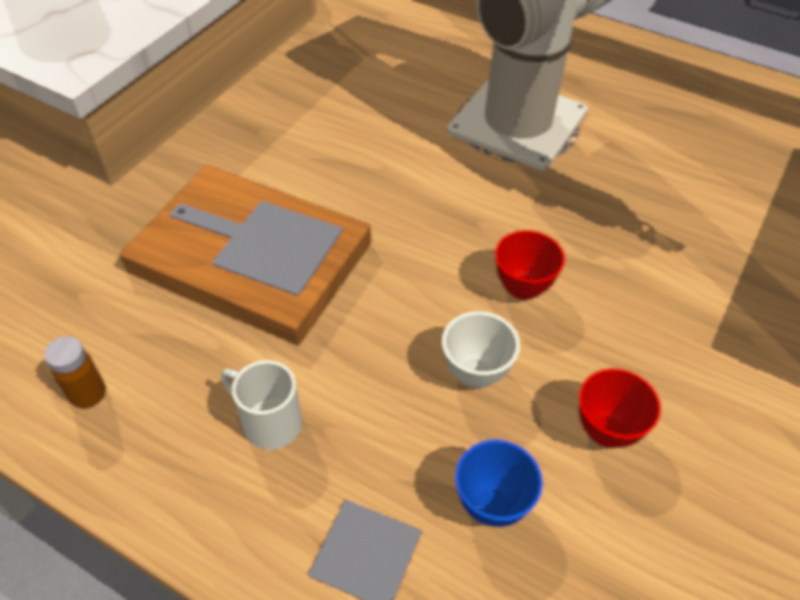

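View pics/top0b.png

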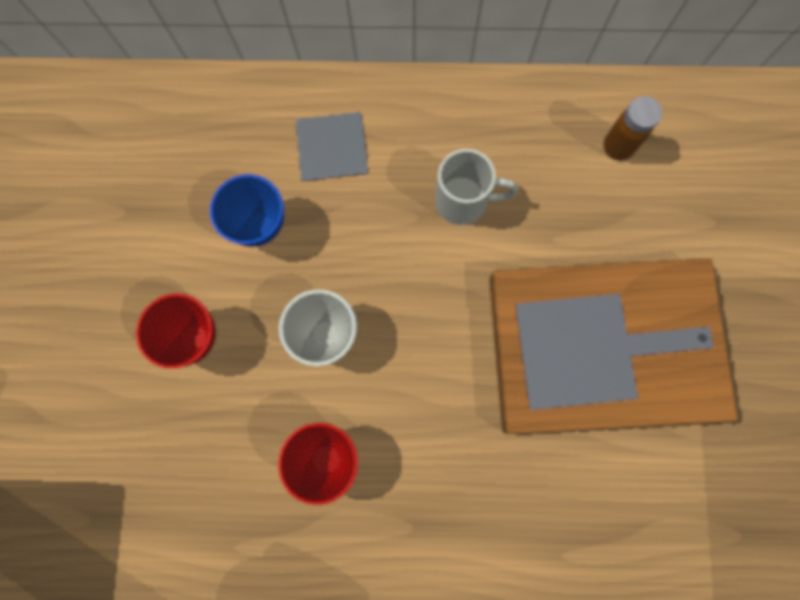

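The pictures (800 px scale) show these candidates:
- **White bowl:** top (318,328), scene (480,350). It is the only white, handleless one. The blue bowl at top (247,210) and the red ones at (176,330) and (318,463) are not meant.
- **Board:** the grey board with a handle lies on the block at top (578,350), handle to (711,337). The square one at (332,146) has no handle.

I'll confirm both in an enlarged crop.

```bash
cat > h.py <<'E'
import numpy as np, cv2
from workcell import vision, telemetry
def ray(c,uv):
    f=c["img"].shape[0]/2/np.tan(np.radians(c["fov_y"])/2)
    uv=np.atleast_2d(uv).astype(float)
    d=np.c_[(uv[:,0]-c["cx"])/f,-(uv[:,1]-c["cy"])/f,-np.ones(len(uv))]@c["pose"][:3,:3].T
    return c["pose"][:3,3],d
def w(c,uv,z):
    o,d=ray(c,uv); return o+d*((z-o[2])/d[:,2])[:,None]
def px(c,p):
    f=c["img"].shape[0]/2/np.tan(np.radians(c["fov_y"])/2)
    q=(np.atleast_2d(p)-c["pose"][:3,3])@c["pose"][:3,:3]
    return np.c_[c["cx"]-f*q[:,0]/q[:,2], c["cy"]+f*q[:,1]/q[:,2]]
E
python3 - <<'E'
from h import *
c=vision.camera("top"); i=c["img"][:,:,::-1]
a=cv2.resize(i[155:285,300:485],None,fx=4.2,fy=4.2,interpolation=cv2.INTER_CUBIC)
cv2.imwrite("pics/crop1.png",a); print(a.shape)
b=cv2.resize(i[170:250,160:250],None,fx=6,fy=6,interpolation=cv2.INTER_CUBIC); cv2.imwrite("pics/crop2.png",b)
s=cv2.cvtColor(i.copy(),cv2.COLOR_BGR2HSV)
m=((s[...,1]<60)&(s[...,2]<200)).astype(np.uint8)
n,l,st,ce=cv2.connectedComponentsWithStats(m)
k=l[224,370]; bm=(l==k).astype(np.uint8); print("board",st[k])
np.save("bm.npy",bm)
E
```

```text
(546, 777, 3)
board [ 331  188  125   74 5305]
```

View pics/crop1.png

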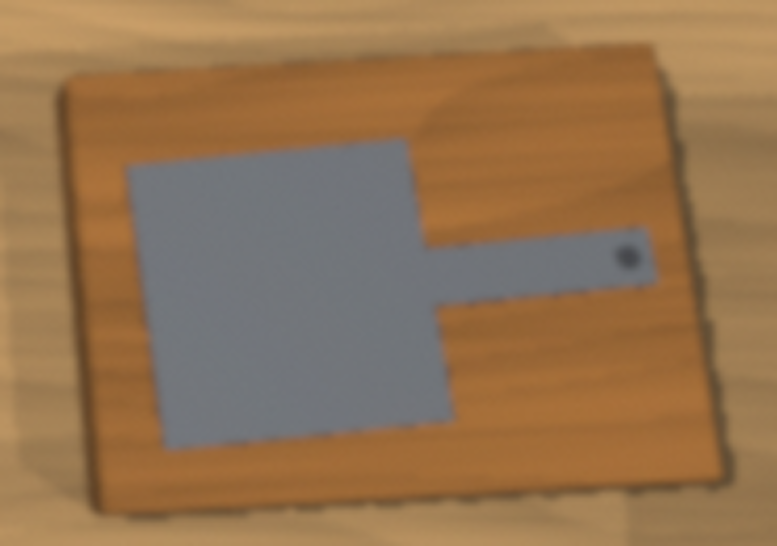

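View pics/crop2.png

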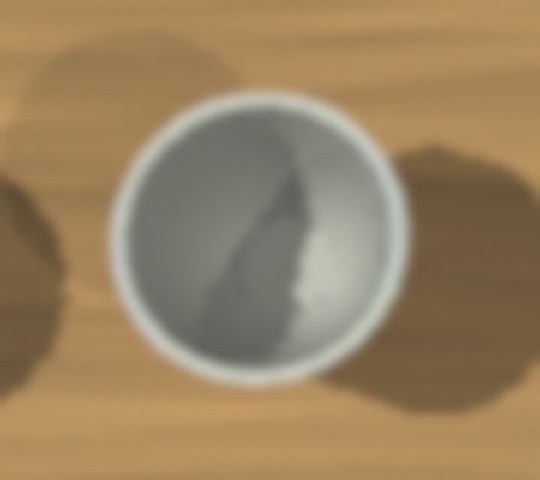

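The crops confirm both. The board has its blade corners at crop (127,167), (407,138), (455,420), (165,450) and its handle end at (648,228)/(657,284). The white bowl's rim is centred at crop (260,238).

Run:
```python
from h import *
c=vision.camera("top"); np.set_printoptions(precision=4,suppress=True)
P=lambda a,s,o:(np.array(a,float)+.5)/s-.5+np.array(o)
bl=w(c,P([(127,167),(407,138),(455,420),(165,450)],4.2,(300,155)),.048)
hd=w(c,P([(425,248),(648,228),(657,284),(435,305)],4.2,(300,155)),.048)
bk=w(c,P([(68,76),(652,45),(722,482),(100,512)],4.2,(300,155)),.045)
for n,p in(("blade",bl),("handle",hd),("block",bk)):
    print(n,p[:,:2].tolist(),"sides",np.linalg.norm(np.roll(p,-1,0)-p,axis=1),"ctr",p.mean(0))
# handle axis (board -y dir)
b=bl.mean(0); e=hd[1:3].mean(0); d=(e-b)[:2]; print("board len",np.linalg.norm(d),"dir",d/np.linalg.norm(d),"ang",np.degrees(np.arctan2(*d[::-1])))
k=(bk[1:3].mean(0)-bk[[0,3]].mean(0))[:2]; print("block -y dir",k/np.linalg.norm(k),np.degrees(np.arctan2(*k[::-1])))
r=w(c,P([(110,238),(411,238),(260,90),(260,386)],6,(160,170)),.075); print("bowl",r.mean(0),np.linalg.norm(r[0]-r[1]),np.linalg.norm(r[2]-r[3]))
s=vision.camera("scene"); r=w(s,P([(442,345),(519,348),(481,313),(480,382)],1.5625,(0,0)),.075);print("bowl scene",r.mean(0),np.linalg.norm(r[0]-r[1]))
bs=w(s,P([(263,202),(342,230),(298,292),(214,263)],1.5625,(0,0)),.048);print("blade scene",bs.mean(0),np.linalg.norm(np.roll(bs,-1,0)-bs,axis=1))
# mug
print("mug rim",w(c,P([(466,172)],1.5625,(0,0)),.09))
```

```text
blade [[0.5585639776842954, -0.07865258858709395], [0.5760056130575688, -0.21797090999106478], [0.43742529266824015, -0.23431989181648483], [0.42019192811142836, -0.09485367094710823]] sides [0.1404 0.1395 0.1405 0.1393] ctr [ 0.498  -0.1564  0.048 ]
handle [[0.5208105694526043, -0.2241278785900896], [0.5329431776256984, -0.33378148310601913], [0.5053019185415288, -0.3360333437996182], [0.4927933894240886, -0.2275806710841431]] sides [0.1103 0.0277 0.1092 0.0282] ctr [ 0.513  -0.2804  0.048 ]
block [[0.6054799648654339, -0.05016075396363142], [0.6271491803613254, -0.3445084733661518], [0.4108655063267224, -0.3611515833944553], [0.3902843978702376, -0.06384998105348991]] sides [0.2951 0.2169 0.298  0.2156] ctr [ 0.5084 -0.2049  0.045 ]
board len 0.17969836359999364 dir [ 0.1173 -0.9931] ang -83.26458687000465
block -y dir [ 0.0712 -0.9975] -85.91537965373355
bowl [0.518  0.1808 0.075 ] 0.10080705745716494 0.10020474964444094
bowl scene [0.5266 0.1859 0.075 ] 0.09796760957142867
blade scene [ 0.4994 -0.1524  0.048 ] [0.1358 0.1315 0.1343 0.1366]
mug rim [[ 0.7266 -0.008   0.09  ]]
```

```bash
python3 -m inch '[[[0,0,0.01844],[0,0,0],1],[[0,0,0.01844],[0,0,0],1],[[0,0,0.01844],[0,0,0],1],[[0,0,0.01844],[0,0,0],1],[[0,0,0.01844],[0,0,0],1],[[0,0,0.01844],[0,0,0],1],[[0,0,0.01844],[0,0,0],1],[[0,0,0.01844],[0,0,0],1],[[0,0,0.01844],[0,0,0],1],[[0,0,0.01844],[0,0,0],1]]'
python3 -m inch '[[[0,0,0],[-0.115,0.046,0],1],[[0,0,0],[-0.115,0.046,0],1],[[0,0,0],[-0.115,0.046,0],1],[[0,0,0],[-0.115,0.046,0],1],[[0,0,0],[-0.115,0.046,0],1],[[0,0,0],[-0.115,0.046,0],1],[[0,0,0],[-0.115,0.046,0],1],[[0,0,0],[-0.115,0.046,0],1],[[0,0,0],[-0.115,0.046,0],1],[[0,0,0],[-0.115,0.046,0],1]]'
```

```text
clock: 1.08
eef_pos: [0.1453, 0.4783, 0.2066]
tool_rot: [0.667, 0.745, -0.0, 0.0]
ft_force: [0.3, 0.9, -0.3]
grip_width: -0.0001
grasp_force: 0.0
clock: 1.92
eef_pos: [0.3231, 0.1503, 0.207]
tool_rot: [0.664, 0.748, 0.0, 0.0]
ft_force: [1.8, 0.8, -1.1]
grip_width: -0.0002
grasp_force: 0.0
```

```bash
python3 -m inch '[[[0,0,0],[-0.115,0.046,0],1],[[0,0,0],[-0.115,0.046,0],1],[[0,0,0],[-0.115,0.046,0],1],[[0,0,0],[-0.115,0.046,0],1],[[0,0,0],[-0.115,0.046,0],1],[[0,0,0],[-0.115,0.046,0],1],[[0,0,0],[-0.115,0.046,0],1],[[0,0,0],[-0.115,0.046,0],1],[[0,0,0],[-0.115,0.046,0],1],[[0,0,0],[-0.115,0.046,0],1]]'
python3 -m inch '[[[0,0,0],[0,0,0.1],1],[[0,0,0],[0,0,0.1],1],[[0,0,0],[0,0,0.1],1],[[0,0,0],[0,0,0.1],1],[[0,0,0],[0,0,0.05],1],[[0,0,0],[0,0,0.025],1],[[0,0,0],[0,0,0],1],[[0,0,0],[0,0,0],1],[[0,0,0],[0,0,0],1]]'
```

```text
clock: 2.75
eef_pos: [0.5006, -0.1764, 0.2067]
tool_rot: [0.665, 0.747, 0.0, -0.0]
ft_force: [0.1, -1.1, 0.5]
grip_width: -0.0001
grasp_force: 0.0
clock: 3.5
eef_pos: [0.5015, -0.1749, 0.0659]
tool_rot: [0.664, 0.747, 0.001, 0.001]
ft_force: [-0.2, -0.3, 0.8]
grip_width: -0.0001
grasp_force: 0.0
```

```bash
python3 -m inch '[[[0,0,0],[0,0,0.025],1],[[0,0,0],[0,0,0.025],1],[[0,0,0],[0,0,0],1],[[0,0,0],[0,0,0],1]]'
python3 -m inch '[[[0,0,0],[0,0,0.0033],1],[[0,0,0],[0,0,0],1],[[0,0,0],[0,0,0],1]]'
python3 -m inch '[[[0,0,0],[0,0,0.0033],1],[[0,0,0],[0,0,0],1],[[0,0,0],[0,0,0],1]]'
```

```text
clock: 3.83
eef_pos: [0.4996, -0.1743, 0.0489]
tool_rot: [0.664, 0.747, -0.0, -0.001]
ft_force: [0.1, -0.2, -0.3]
grip_width: -0.0001
grasp_force: 0.0
clock: 4.08
eef_pos: [0.5003, -0.1745, 0.0484]
tool_rot: [0.664, 0.747, 0.0, 0.0]
ft_force: [0.4, -0.5, -0.6]
grip_width: 0.0
grasp_force: 0.0
clock: 4.33
eef_pos: [0.5002, -0.1745, 0.0473]
tool_rot: [0.664, 0.747, 0.0, -0.0]
ft_force: [0.4, -0.1, 0.3]
grip_width: -0.0001
grasp_force: 0.0
```

```bash
python3 -m inch '[[[0,0,0],[0,0,0.0033],1],[[0,0,0],[0,0,0],1],[[0,0,0],[0,0,0],1]]' | sed -n '2p;4p'
python3 -m inch '[[[0,0,0],[0,0,0.0016],1],[[0,0,0],[0,0,0],1],[[0,0,0],[0,0,0],1]]'| sed -n '2p;4p'
```

```text
eef_pos: [0.5001, -0.1745, 0.0463]
ft_force: [-0.1, -0.2, 0.3]
eef_pos: [0.5002, -0.1745, 0.0458]
ft_force: [0.2, 0.4, -0.1]
```

```bash
python3 -m inch '[[[0,0,0],[0,0,0.0016],1],[[0,0,0],[0,0,0],1],[[0,0,0],[0,0,0],1]]' | sed -n '2p;4p'
python3 -m inch '[[[0,0,0],[0,0,0.0016],1],[[0,0,0],[0,0,0],1],[[0,0,0],[0,0,0],1]]'| sed -n '2p;4p'
python3 -c "
from workcell import telemetry;o=telemetry.get_obs();print(o['eef_pos'],o['ft_force'],o['tau'])"
```

```text
eef_pos: [0.5001, -0.1745, 0.0453]
ft_force: [0.1, 0.2, -0.1]
eef_pos: [0.5002, -0.1745, 0.0449]
ft_force: [-0.0, 0.6, 0.1]
[ 0.50016974 -0.17450163  0.0448653 ] [-0.01239779  0.6482408   0.13570772] [ 1.19697626e-03 -4.22185600e+01  2.15664572e+01 -1.80422965e-03
 -7.04280819e-05  1.45211595e-05]
```

```bash
for k in 1; do python3 -m inch '[[[0,0,0],[0,0,0.0016],1],[[0,0,0],[0,0,0],1],[[0,0,0],[0,0,0],1]]' | sed -n '2p;4p'; done
python3 -m inch '[[[0,0,0],[0,0,0.0016],1],[[0,0,0],[0,0,0],1],[[0,0,0],[0,0,0],1]]'| sed -n '2p;4p'
python3 - <<'E'
from h import *
c=vision.camera("scene"); i=c["img"][:,:,::-1]
cv2.imwrite("pics/press.png",cv2.resize(i[60:230,60:280],None,fx=3.5,fy=3.5,interpolation=cv2.INTER_CUBIC))
E
```

```text
eef_pos: [0.5001, -0.1745, 0.0444]
ft_force: [-0.4, 0.7, -0.9]
eef_pos: [0.5002, -0.1745, 0.0439]
ft_force: [0.3, 0.4, -0.2]
```

View pics/press.png

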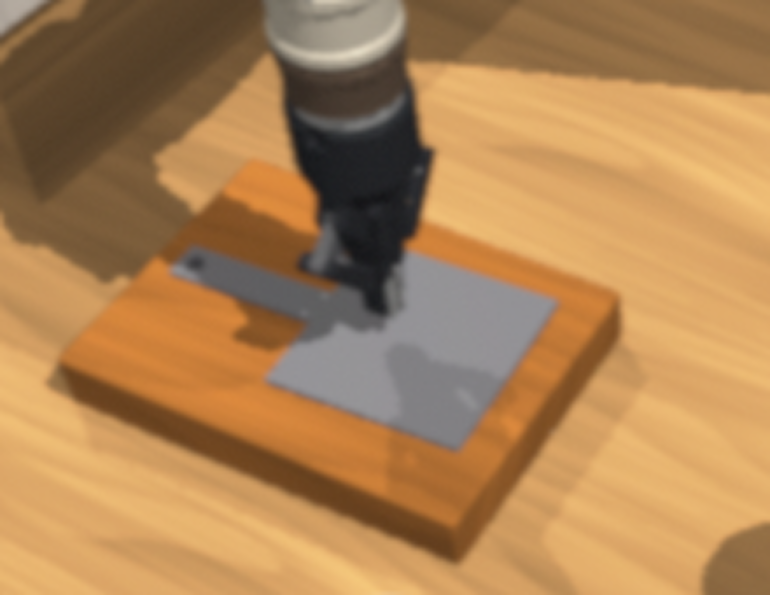

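The fingertips are at crop (383,315), just above the blade near its handle side, and not clearly touching yet. I'll check this pixel against the reported TCP.

```bash
python3 - <<'E'
from h import *
c=vision.camera("scene");P=lambda a:(np.array(a,float)+.5)/3.5-.5+np.array([60,60])
print("tip ray z .048/.052",w(c,P([(383,316)]),.048),w(c,P([(383,316)]),.052))
for z in(.044,.048,.052): print(z,(px(c,[.5002,-.1745,z])-59.5)*3.5-.5)
bl=w(c,P([(407,252),(557,302),(460,450),(268,380)]),.048);print("blade ctr",bl.mean(0),np.linalg.norm(np.roll(bl,-1,0)-bl,axis=1))
t=vision.camera("top"); cv2.imwrite("pics/t1.png",cv2.resize(t["img"][155:285,300:485,::-1],None,fx=4.2,fy=4.2,interpolation=cv2.INTER_CUBIC))
E
python3 -m inch '[[[0,0,0],[0,0,0.0016],1],[[0,0,0],[0,0,0],1],[[0,0,0],[0,0,0],1]]' | sed -n '2p;4p'
python3 -m inch '[[[0,0,0],[0,0,0.0016],1],[[0,0,0],[0,0,0],1],[[0,0,0],[0,0,0],1]]'| sed -n '2p;4p'
```

```text
tip ray z .048/.052 [[ 0.49304662 -0.18409115  0.048     ]] [[ 0.49584426 -0.18138365  0.052     ]]
0.044 [[389.00647245 332.5776233 ]]
0.048 [[388.25716478 328.38601864]]
0.052 [[387.5036099  324.17065521]]
blade ctr [ 0.49884308 -0.14696536  0.048     ] [0.11331104 0.1379069  0.13835902 0.13950428]
eef_pos: [0.5002, -0.1745, 0.0434]
ft_force: [-0.1, 0.6, 0.2]
eef_pos: [0.5001, -0.1745, 0.0429]
ft_force: [0.4, 0.3, 0.6]
```

```bash
python3 -m inch '[[[0,0,0],[0,0,0.003],1],[[0,0,0],[0,0,0],1],[[0,0,0],[0,0,0],1]]' | sed -n '2p;4p'
python3 -m inch '[[[0,0,0],[0,0,0.003],1],[[0,0,0],[0,0,0],1],[[0,0,0],[0,0,0],1]]'| sed -n '2p;4p'
```

```text
eef_pos: [0.5001, -0.1745, 0.042]
ft_force: [-0.8, 0.3, -0.1]
eef_pos: [0.5002, -0.1745, 0.0411]
ft_force: [0.8, 0.8, 0.4]
```

View pics/t1.png

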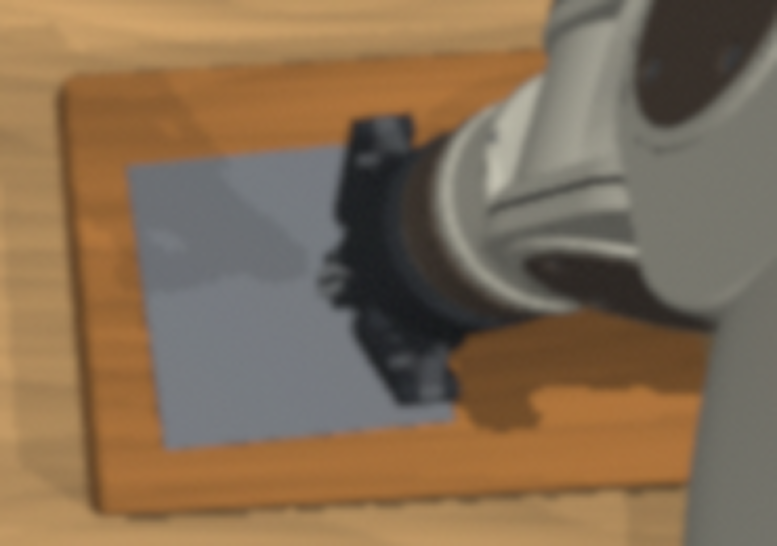

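Top view: the board hasn't moved (blade corners at (128,165), (165,448)). The fingertips are at about (328,285), above the blade's handle half.

```bash
python3 - <<'E'
from h import *
c=vision.camera("scene");t=vision.camera("top")
o1,d1=ray(c,(np.array([383,316])+.5)/3.5-.5+60); o2,d2=ray(t,(np.array([328,290])+.5)/4.2-.5+np.array([300,155]))
k=np.linalg.lstsq(np.c_[d1[0],-d2[0]],o2-o1,rcond=None)[0];print(o1+k[0]*d1,o2+k[1]*d2)
print((px(t,[.5,-.1745,.044])-np.array([299.5,154.5]))*4.2-.5)
E
python3 -m inch '[[[0,0,0],[0,0,0.003],1],[[0,0,0],[0,0,0],1],[[0,0,0],[0,0,0],1]]' | sed -n '2p;4p'
python3 -m inch '[[[0,0,0],[0,0,0.003],1],[[0,0,0],[0,0,0],1],[[0,0,0],[0,0,0],1]]'| sed -n '2p;4p'
```

```text
[[ 0.49991066 -0.17744827  0.05781404]] [[ 0.49806408 -0.17325869  0.05626973]]
[[322.63995571 289.06407444]]
eef_pos: [0.5001, -0.1745, 0.0402]
ft_force: [0.2, -0.3, 0.6]
eef_pos: [0.5001, -0.1745, 0.0393]
ft_force: [0.1, -0.3, -0.2]
```

```bash
python3 -m inch '[[[0,0,0],[0,0,0.003],1],[[0,0,0],[0,0,0],1],[[0,0,0],[0,0,0],1]]' | sed -n '2p;4p'
python3 -m inch '[[[0,0,0],[0,0,0.003],1],[[0,0,0],[0,0,0],1],[[0,0,0],[0,0,0],1]]'| sed -n '2p;4p'
python3 -m inch '[[[0,0,0],[0,0,0.003],1],[[0,0,0],[0,0,0],1],[[0,0,0],[0,0,0],1]]'| sed -n '2p;4p'
```

```text
eef_pos: [0.5001, -0.1745, 0.0384]
ft_force: [-0.4, 0.7, -1.0]
eef_pos: [0.5001, -0.1745, 0.0375]
ft_force: [0.2, -0.0, -0.3]
eef_pos: [0.5001, -0.1745, 0.0366]
ft_force: [0.0, 0.1, 0.9]
```

```bash
python3 -m inch '[[[0,0,0],[0,0,0.002],1],[[0,0,0],[0,0,0],1],[[0,0,0],[0,0,0],1]]' | sed -n '2p;4p'
python3 -m inch '[[[0,0,0],[0,0,0.002],1],[[0,0,0],[0,0,0],1],[[0,0,0],[0,0,0],1]]'| sed -n '2p;4p'
```

```text
eef_pos: [0.5002, -0.1745, 0.0361]
ft_force: [0.0, 0.2, -0.4]
eef_pos: [0.5002, -0.1745, 0.0354]
ft_force: [-0.4, -1.3, -0.0]
```

```bash
python3 -m inch '[[[0,0,0],[0,0,0.002],1],[[0,0,0],[0,0,0],1],[[0,0,0],[0,0,0],1]]' | sed -n '2p;4p'
python3 -m inch '[[[0,0,0],[0,0,0.002],1],[[0,0,0],[0,0,0],1],[[0,0,0],[0,0,0],1]]'| sed -n '2p;4p'
python3 - <<'E'
from h import *
c=vision.camera("scene");print(telemetry.get_obs()["ft_force"],telemetry.get_obs()["clock"])
cv2.imwrite("pics/press2.png",cv2.resize(c["img"][100:180,120:220,::-1],None,fx=7,fy=7,interpolation=cv2.INTER_CUBIC))
E
```

```text
eef_pos: [0.5001, -0.1745, 0.0348]
ft_force: [0.2, -0.9, 0.0]
eef_pos: [0.5002, -0.1745, 0.0342]
ft_force: [-0.4, 0.1, -0.2]
[ 0.70919434  0.09901557 -0.87069005] 9.3833
```

View pics/press2.png

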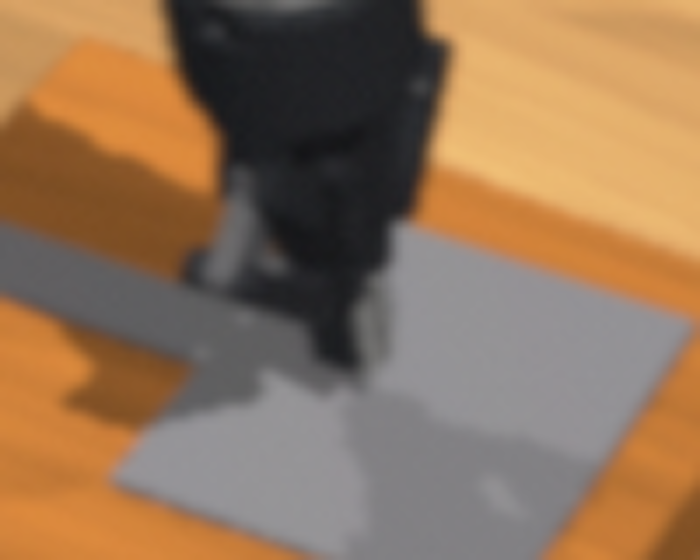

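The fingertips at crop (350,382) meet their shadow on the blade, so contact is near. The tip sits about 13 mm above the reported TCP.

```bash
python3 -m inch '[[[0,0,0],[0,0,0.002],1],[[0,0,0],[0,0,0],1],[[0,0,0],[0,0,0],1]]' | sed -n '2p;4p'
python3 -m inch '[[[0,0,0],[0,0,0.002],1],[[0,0,0],[0,0,0],1],[[0,0,0],[0,0,0],1]]'| sed -n '2p;4p'
python3 -m inch '[[[0,0,0],[0,0,0.002],1],[[0,0,0],[0,0,0],1],[[0,0,0],[0,0,0],1]]'| sed -n '2p;4p'
```

```text
eef_pos: [0.5001, -0.1745, 0.0336]
ft_force: [0.3, 0.7, -0.5]
eef_pos: [0.5001, -0.1745, 0.033]
ft_force: [1.0, -0.1, -0.2]
eef_pos: [0.5001, -0.1745, 0.0324]
ft_force: [-0.5, -0.2, -0.0]
```

```bash
python3 -m inch '[[[0,0,0],[0,0,0.002],1],[[0,0,0],[0,0,0],1],[[0,0,0],[0,0,0],1]]' | sed -n '2p;4p'
python3 -m inch '[[[0,0,0],[0,0,0.002],1],[[0,0,0],[0,0,0],1],[[0,0,0],[0,0,0],1]]'| sed -n '2p;4p'
python3 -m inch '[[[0,0,0],[0,0,0.002],1],[[0,0,0],[0,0,0],1],[[0,0,0],[0,0,0],1]]'| sed -n '2p;4p'
```

```text
eef_pos: [0.5001, -0.1745, 0.0318]
ft_force: [-0.5, 0.4, -0.9]
eef_pos: [0.5001, -0.1745, 0.0312]
ft_force: [-0.9, 1.1, 0.1]
eef_pos: [0.5001, -0.1745, 0.0306]
ft_force: [0.5, -0.1, -0.6]
```

```bash
python3 -m inch '[[[0,0,0],[0,0,0.002],1],[[0,0,0],[0,0,0],1]]' | sed -n '2p;4p'
python3 -m inch '[[[0,0,0],[0,0,0.002],1],[[0,0,0],[0,0,0],1]]'| sed -n '2p;4p'
python3 -m inch '[[[0,0,0],[0,0,0.002],1],[[0,0,0],[0,0,0],1]]'| sed -n '2p;4p'
```

```text
eef_pos: [0.5001, -0.1745, 0.03]
ft_force: [1.3, 0.1, -0.6]
eef_pos: [0.5001, -0.1745, 0.0294]
ft_force: [0.3, -0.3, -0.0]
eef_pos: [0.5001, -0.1745, 0.0288]
ft_force: [-0.2, 0.2, 0.3]
```

Run:
```python
from h import *
c=vision.camera("scene");v=c["img"].max(2)
print(v[146:166,162:180])
print(px(c,[[.5,-.1745,z] for z in(.03,.04,.048,.06)]))
```

```text
[[ 44  39  37  38  39  37  35  40  63  89 106 104 100 108 129 144 150 150]
 [ 63  53  43  38  36  36  35  42  62  91 106 105  99 110 131 145 150 151]
 [ 82  73  56  42  35  34  33  39  60  88 107 108 103 114 134 146 150 151]
 [ 93  84  67  46  36  33  32  38  56  85 107 111 107 116 135 147 150 151]
 [ 95  89  73  51  36  32  32  38  53  78 103 110 106 115 133 145 150 151]
 [ 95  90  75  55  38  31  31  37  49  70  95 108 108 113 131 144 149 150]
 [ 96  92  82  63  46  36  33  36  45  66  93 108 111 119 135 146 150 150]
 [101  96  89  78  66  55  46  39  45  66  90 108 116 128 141 147 150 150]
 [115 107  99  92  86  77  65  57  59  73  93 110 120 132 141 146 148 150]
 [136 126 115 105  99  91  85  83  86  92 103 115 123 131 135 139 142 146]
 [147 143 135 125 117 109 107 110 112 112 116 123 128 131 133 133 135 139]
 [150 149 147 142 138 132 127 126 126 126 127 130 131 131 131 131 132 134]
 [150 150 150 149 147 143 137 133 131 130 130 131 131 132 131 131 131 133]
 [150 151 150 151 150 145 139 133 130 132 131 131 132 132 130 132 131 131]
 [150 150 150 151 149 144 137 133 130 130 131 131 131 132 131 131 131 132]
 [151 150 151 151 150 146 141 135 132 131 131 131 131 131 132 131 131 132]
 [150 150 150 150 150 148 143 137 133 132 131 131 131 131 132 131 131 132]
 [150 151 151 151 150 149 145 139 134 132 132 132 132 131 131 131 131 132]
 [151 150 150 150 151 150 149 144 138 133 131 131 131 130 131 131 131 130]
 [150 151 149 151 150 150 150 147 141 136 133 132 131 131 131 132 131 132]]
[[171.57926361 158.7493843 ]
 [171.05266376 155.80118123]
 [170.62602683 153.41262692]
 [169.97695215 149.77874061]]
```

Run:
```python
from h import *
c=vision.camera("scene");g=cv2.cvtColor(c["img"],cv2.COLOR_RGB2GRAY)
for n,(s,r,q) in {"press":(3.5,(60,230),(60,280)),"press2":(7,(100,180),(120,220))}.items():
    a=cv2.cvtColor(cv2.imread(f"pics/{n}.png"),cv2.COLOR_BGR2GRAY)
    b=cv2.resize(g[r[0]:r[1],q[0]:q[1]],None,fx=s,fy=s,interpolation=cv2.INTER_CUBIC)
    def reg(x0,x1,y0,y1): 
        k=lambda v,o:int((v-o)*s)
        A=a[k(y0,r[0]):k(y1,r[0]),k(x0,q[0]):k(x1,q[0])]
        R=cv2.matchTemplate(b,A,cv2.TM_CCOEFF_NORMED);_,m,_,l=cv2.minMaxLoc(R)
        return m,(np.array(l)-[k(x0,q[0]),k(y0,r[0])])/s
    print(n,"body",reg(146,182,104,122),"tip",reg(160,178,138,155))
print(px(c,[.5,-.1745,.044])-px(c,[.5,-.1745,.0288]))
print(telemetry.get_obs())
```

```text
press body (0.9867020845413208, array([0.85714286, 5.42857143])) tip (0.9455977082252502, array([1.14285714, 4.28571429]))
press2 body (0.9952533841133118, array([0.42857143, 2.14285714])) tip (0.989508330821991, array([0.28571429, 1.42857143]))
[[-0.80201589 -4.49013753]]
{'clock': 11.4833, 'joint_pos': array([-3.35669375e-01,  4.43313293e-01, -1.99120145e-01,  9.28471943e-01,
        7.01299195e-06,  1.11771916e+00]), 'joint_vel': array([ 0.00065639,  0.00036618,  0.00042919,  0.00143896, -0.00137067,
        0.00099494]), 'tau': array([ 5.20123776e-04, -4.25051343e+01,  2.10044825e+01, -1.85275803e-05,
       -7.62313903e-05,  2.01748378e-06]), 'eef_pos': array([ 0.50014806, -0.17448511,  0.02881494]), 'tool_rot': array([ 6.64402648e-01,  7.47374818e-01, -1.75404909e-05, -5.17479432e-05]), 'ft_force': array([0.4381471 , 0.21595016, 0.11406337]), 'ft_torque': array([-0.02245432, -0.01035998,  0.06379749]), 'grasp_force': 0.0, 'grip_width': 3.6967634945248635e-05}
```

The tip is tracking the commands, and its true height is near 0.05, so I'll keep stepping down.

```bash
python3 -m inch '[[[0,0,0],[0,0,0.003],1],[[0,0,0],[0,0,0],1]]' | sed -n '2p;4p'
python3 -m inch '[[[0,0,0],[0,0,0.002],1],[[0,0,0],[0,0,0],1]]'| sed -n '2p;4p'
python3 -m inch '[[[0,0,0],[0,0,0.002],1],[[0,0,0],[0,0,0],1]]'| sed -n '2p;4p'
```

```text
eef_pos: [0.5001, -0.1745, 0.0278]
ft_force: [-0.5, 0.4, -0.2]
eef_pos: [0.5001, -0.1745, 0.0273]
ft_force: [0.1, -0.4, -0.3]
eef_pos: [0.5001, -0.1745, 0.0267]
ft_force: [0.9, 0.4, 0.1]
```

```bash
python3 -m inch '[[[0,0,0],[0,0,0.003],1],[[0,0,0],[0,0,0],1]]' | sed -n '2p;4p'
python3 -m inch '[[[0,0,0],[0,0,0.002],1],[[0,0,0],[0,0,0],1]]'| sed -n '2p;4p'
python3 -m inch '[[[0,0,0],[0,0,0.002],1],[[0,0,0],[0,0,0],1]]'| sed -n '2p;4p'
```

```text
eef_pos: [0.5001, -0.1745, 0.0257]
ft_force: [-0.6, 0.3, 0.3]
eef_pos: [0.5001, -0.1745, 0.0251]
ft_force: [-0.0, -0.7, -1.0]
eef_pos: [0.5001, -0.1745, 0.0246]
ft_force: [0.2, 0.1, 0.2]
```

Run:
```python
from h import *
c=vision.camera("scene");t=vision.camera("top")
a=cv2.resize(c["img"][130:170,145:195,::-1],None,fx=8,fy=8,interpolation=cv2.INTER_CUBIC)
b=cv2.resize(t["img"][200:240,355:405,::-1],None,fx=8,fy=8,interpolation=cv2.INTER_CUBIC)
cv2.imwrite("pics/tip.png",np.hstack([a,b[:a.shape[0]]])[:, :800]); print(a.shape)
```

```text
(320, 400, 3)
```

View pics/tip.png

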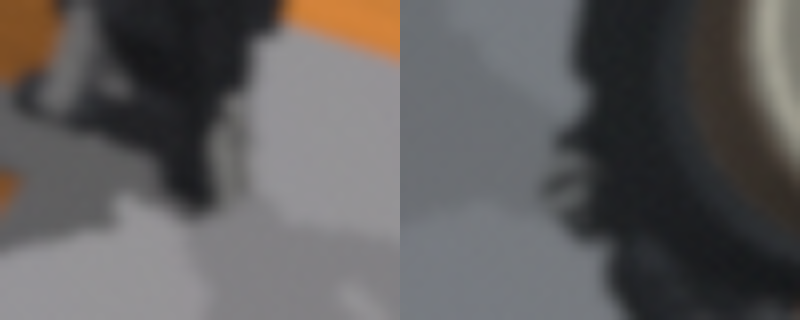

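The two shadows converge on the tip at left crop (190,212): millimetres left at most.

```bash
python3 -m inch '[[[0,0,0],[0,0,0.002],1],[[0,0,0],[0,0,0],1]]' | sed -n '2p;4p'
python3 -m inch '[[[0,0,0],[0,0,0.002],1],[[0,0,0],[0,0,0],1]]'| sed -n '2p;4p'
python3 -m inch '[[[0,0,0],[0,0,0.002],1],[[0,0,0],[0,0,0],1]]'| sed -n '2p;4p'
```

```text
eef_pos: [0.5001, -0.1745, 0.024]
ft_force: [-0.2, -0.2, 0.6]
eef_pos: [0.5003, -0.1745, 0.0236]
ft_force: [0.5, 0.5, 1.1]
eef_pos: [0.5003, -0.1746, 0.0236]
ft_force: [-1.3, 1.3, 5.1]
```

```bash
python3 -m inch '[[[0,0,0],[0,0,0.002],1],[[0,0,0],[0,0,0],1]]' | sed -n '2p;4p'
python3 -m inch '[[[0,0,0],[0,0,0.002],1],[[0,0,0],[0,0,0],1]]'| sed -n '2p;4p'
```

```text
eef_pos: [0.5004, -0.1746, 0.0236]
ft_force: [-2.6, 2.2, 9.1]
eef_pos: [0.5006, -0.1746, 0.0235]
ft_force: [-2.7, 0.9, 11.9]
```

Contact is at reported z 0.0236, so the true tip is the reported z plus 24 mm. I'll ease to about 7 N and slide.

```bash
python3 -m inch '[[[0,0,0],[0,0,-0.003],1],[[0,0,0],[-0.007,0,0],1],[[0,0,0],[-0.014,0,0],1],[[0,0,0],[-0.014,0,0],1],[[0,0,0],[-0.014,0,0],1],[[0,0,0],[-0.014,0,0],1],[[0,0,0],[-0.014,0,0],1],[[0,0,0],[-0.014,0,0],1]]'
python3 - <<'E'
from h import *
c=vision.camera("scene");P=lambda a:(np.array(a,float)+.5)/1.5625-.5
s=cv2.cvtColor(c["img"],cv2.COLOR_RGB2HSV)
m=(s[...,1]<45)&(s[...,2]>85)&(s[...,2]<175); m[:,:70]=0;m[:100]=0;m[200:]=0;m[:,260:]=0
ys,xs=np.nonzero(m)
for d in((1,0),(0,1)): k=np.argmax(xs*d[0]+ys*d[1]); p=(xs[k],ys[k]); print(p,w(c,p,.048))
E
```

```text
clock: 14.08
eef_pos: [0.5046, -0.2015, 0.0236]
tool_rot: [0.664, 0.748, 0.001, 0.001]
ft_force: [0.4, 2.7, 6.5]
grip_width: -0.0001
grasp_force: 3.3
(np.int64(207), np.int64(143)) [[ 0.4293831  -0.12210826  0.048     ]]
(np.int64(176), np.int64(183)) [[ 0.56473715 -0.11191223  0.048     ]]
```

The board follows (its corners moved about 27 mm, the same as the tool). I'll continue 74 mm.

```bash
python3 -m inch '[[[0,0,0],[-0.014,0,0],1],[[0,0,0],[-0.014,0,0],1],[[0,0,0],[-0.014,0,0],1],[[0,0,0],[-0.014,0,0],1],[[0,0,0],[-0.014,0,0],1],[[0,0,0],[-0.014,0,0],1],[[0,0,0],[-0.014,0,0],1],[[0,0,0],[-0.014,0,0],1]]' | sed -n '2p;4p'
python3 -m inch '[[[0,0,0],[-0.014,0,0],1],[[0,0,0],[-0.014,0,0],1],[[0,0,0],[-0.014,0,0],1],[[0,0,0],[-0.014,0,0],1],[[0,0,0],[-0.014,0,0],1],[[0,0,0],[-0.014,0,0],1],[[0,0,0],[-0.014,0,0],1],[[0,0,0],[-0.014,0,0],1],[[0,0,0],[-0.014,0,0],1],[[0,0,0],[0,0,0],1]]' | sed -n '2p;4p'
python3 - <<'E'
from h import *
c=vision.camera("scene")
s=cv2.cvtColor(c["img"],cv2.COLOR_RGB2HSV)
m=(s[...,1]<45)&(s[...,2]>85)&(s[...,2]<175); m[:,:70]=0;m[:100]=0;m[200:]=0;m[:,260:]=0
ys,xs=np.nonzero(m)
for d in((1,0),(0,1)): k=np.argmax(xs*d[0]+ys*d[1]); p=(xs[k],ys[k]); print(p,w(c,p,.048))
E
```

```text
eef_pos: [0.5084, -0.2349, 0.0236]
ft_force: [0.4, 2.0, 6.6]
eef_pos: [0.5129, -0.2735, 0.0236]
ft_force: [0.1, -0.2, 5.9]
(np.int64(179), np.int64(134)) [[ 0.43926987 -0.19513105  0.048     ]]
(np.int64(149), np.int64(173)) [[ 0.57239436 -0.17985885  0.048     ]]
```

```bash
python3 -m inch '[[[0,0,0],[0,0,-0.05],1],[[0,0,0],[0,0,-0.1],1],[[0,0,0],[0,0,-0.1],1],[[0,0,0],[0,0,-0.1],-1],[[0,0,0],[0.1,-0.06,-0.08],-1],[[0,0,0],[0.1,-0.06,0],-1],[[0,0,0],[0.1,-0.06,0],-1],[[0,0,0],[0.1,-0.06,0],-1],[[0,0,0],[0,0,0],-1]]' | sed -n '2p;4p'
python3 - <<'E'
from h import *
c=vision.camera("scene");t=vision.camera("top")
a=cv2.resize(c["img"][90:200,60:210,::-1],None,fx=4,fy=4,interpolation=cv2.INTER_CUBIC)
cv2.imwrite("pics/sl_s.png",a)
b=cv2.resize(t["img"][155:285,327:512,::-1],None,fx=4.2,fy=4.2,interpolation=cv2.INTER_CUBIC)
cv2.imwrite("pics/sl_t.png",b)
E
```

```text
eef_pos: [0.4206, -0.1578, 0.15]
ft_force: [-0.8, 0.6, -0.3]
```

View pics/sl_t.png

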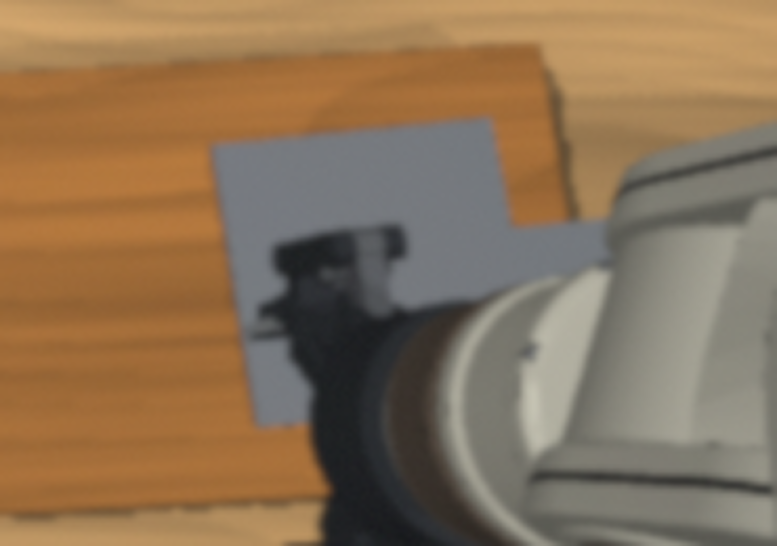

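The blade is now at crop corners (213,147), (492,119), (258,427), and the handle's upper root is at (510,228), past which it sticks out over the block's end.

Run:
```python
from h import *
c=vision.camera("top"); np.set_printoptions(precision=4,suppress=True)
p=w(c,(np.array([(213,147),(492,119),(258,427)],float)+.5)/4.2-.5+np.array([327,155]),.048)[:,:2]
ctr=(p[1]+p[2])/2; d=p[1]-p[0]; d/=np.linalg.norm(d); d2=p[2]-p[0]; print(np.linalg.norm(p[1]-p[0]),np.linalg.norm(d2))
a1=np.degrees(np.arctan2(d[1],d[0]));a2=np.degrees(np.arctan2(d2[1],d2[0]))+90+0; print("ctr",ctr,"dir ang",a1,a2)
a=np.radians((a1+((a2+180)%360-180))/2); u=np.array([np.cos(a),np.sin(a)])
print("u",u,"end",ctr+.18*u)
kE=np.array([[.6271,-.3445],[.4109,-.3612]]); n=np.array([.0712,-.9975]); print("handle out",((ctr+.18*u-kE.mean(0))@n))
for L in (.12,.13,.135,.14): g=ctr+L*u; print(L,g,"past end",(g-kE.mean(0))@n)
g=ctr+.13*u; o=telemetry.get_obs(); from scipy.spatial.transform import Rotation as R
M=R.from_quat(o["tool_rot"]).as_matrix(); print("yaw y",np.degrees(np.arctan2(M[1,1],M[0,1])),"want",np.degrees(a)+90)
print("shift tool to L=.13",M.T@np.r_[g-o["eef_pos"][:2],0]/.3, o["eef_pos"],o["clock"])
```

```text
0.14010149011989842 0.13837372238550402
ctr [ 0.5104 -0.2555] dir ang -83.0489194369472 -83.23714438399284
u [ 0.1194 -0.9928] end [ 0.5319 -0.4342]
handle out 0.08207343102167841
0.12 [ 0.5247 -0.3746] past end 0.02214148149425549
0.13 [ 0.5259 -0.3846] past end 0.03213013974882601
0.135 [ 0.5265 -0.3895] past end 0.03712446887611125
0.14 [ 0.5271 -0.3945] past end 0.04211879800339648
yaw y 6.758815581832853 want 6.856968089529971
shift tool to L=.13 [-0.7739  0.2398  0.0011] [ 0.4272 -0.1625  0.1515] 16.5833
```

```bash
python3 -m inch '[[[0,0,0],[-0.086,0.0267,0],-1],[[0,0,0],[-0.086,0.0267,0],-1],[[0,0,0],[-0.086,0.0267,0],-1],[[0,0,0],[-0.086,0.0267,0],-1],[[0,0,0],[-0.086,0.0267,0],-1],[[0,0,0],[-0.086,0.0267,0],-1],[[0,0,0],[-0.086,0.0267,0],-1],[[0,0,0],[-0.086,0.0267,0],-1],[[0,0,0],[-0.086,0.0267,0],-1]]' | sed -n '2p;4p'
python3 -m inch '[[[0,0,0],[0,0,0],-1],[[0,0,0],[0,0,0],-1],[[0,0,0],[0,0,0],-1]]'
```

```text
eef_pos: [0.5264, -0.3875, 0.1502]
ft_force: [-0.1, -0.8, 0.5]
clock: 17.58
eef_pos: [0.5252, -0.3851, 0.15]
tool_rot: [0.665, 0.747, 0.0, -0.001]
ft_force: [0.5, -0.7, -0.4]
grip_width: 0.0851
grasp_force: 0.0
```

```bash
python3 -m inch '[[[0,0,0],[0,0,0.09],-1],[[0,0,0],[0,0,0.09],-1],[[0,0,0],[0,0,0.09],-1],[[0,0,0],[0,0,0.06],-1],[[0,0,0],[0,0,0.04],-1],[[0,0,0],[0,0,0.04],-1],[[0,0,0],[0,0,0],-1],[[0,0,0],[0,0,0],-1]]' | sed -n '2p;4p'
python3 -m inch '[[[0,0,0],[0,0,0.03],-1],[[0,0,0],[0,0,0.025],-1],[[0,0,0],[0,0,0.02],-1],[[0,0,0],[0,0,0],-1],[[0,0,0],[0,0,0],-1]]' | sed -n '2p;4p'
python3 - <<'E'
from h import *
c=vision.camera("scene")
cv2.imwrite("pics/pre.png",cv2.resize(c["img"][70:200,40:220,::-1],None,fx=4.4,fy=4.4,interpolation=cv2.INTER_CUBIC))
E
```

```text
eef_pos: [0.5252, -0.3838, 0.0281]
ft_force: [-0.1, 1.3, 0.5]
eef_pos: [0.5249, -0.3842, 0.0051]
ft_force: [0.1, 0.5, 0.9]
```

```bash
python3 -m inch '[[[0,0,0],[0,0,0.009],-1],[[0,0,0],[0,0,0],-1],[[0,0,0],[0,0,0],1],[[0,0,0],[0,0,0],1],[[0,0,0],[0,0,0],1],[[0,0,0],[0,0,0],1],[[0,0,0],[0,0,0],1],[[0,0,0],[0,0,0],1],[[0,0,0],[0,0,0],1],[[0,0,0],[0,0,0],1]]'
```

```text
clock: 19.55
eef_pos: [0.5255, -0.3845, 0.0033]
tool_rot: [0.664, 0.747, 0.0, 0.0]
ft_force: [-1.0, 0.2, 2.2]
grip_width: 0.0256
grasp_force: 58.8
```

Gripped (25.6 mm, 59 N). Lifting gently.

```bash
python3 -m inch '[[[0,0,0],[0,0,-0.005],1],[[0,0,0],[0,0,-0.01],1],[[0,0,0],[0,0,-0.02],1],[[0,0,0],[0,0,-0.03],1],[[0,0,0],[0,0,-0.04],1],[[0,0,0],[0,0,-0.04],1],[[0,0,0],[0,0,-0.04],1],[[0,0,0],[0,0,-0.03],1],[[0,0,0],[0,0,-0.02],1],[[0,0,0],[0,0,0],1]]'
python3 - <<'E'
from h import *
c=vision.camera("scene");t=vision.camera("top")
a=cv2.resize(c["img"][60:210,30:230,::-1],(400,300),interpolation=cv2.INTER_CUBIC)
b=cv2.resize(t["img"][130:280,312:512,::-1],(400,300),interpolation=cv2.INTER_CUBIC)
cv2.imwrite("pics/lift.png",np.hstack([a,b]))
s=cv2.cvtColor(t["img"],cv2.COLOR_RGB2HSV);m=((s[...,1]<45)&(s[...,2]>85)&(s[...,2]<175)).astype(np.uint8)
print(telemetry.get_obs()["ft_torque"])
E
```

```text
clock: 20.38
eef_pos: [0.5265, -0.3853, 0.076]
tool_rot: [0.664, 0.747, 0.0, 0.002]
ft_force: [0.2, 0.4, -0.7]
grip_width: 0.026
grasp_force: 58.9
[-0.08315858 -0.01430294  0.06304022]
```

View pics/lift.png

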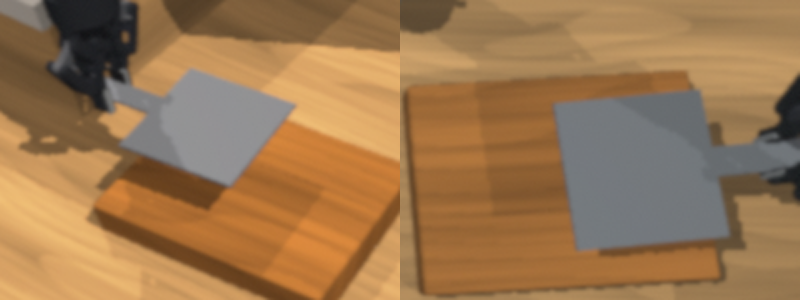

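The board hangs on the handle, clear of the block and near level. I have no views left, so I'll triangulate its corners: left pane (193,69), (296,105), (230,186), (120,146); right pane (729,236), (579,250), (555,104), (699,91).

Run:
```python
from h import *
np.set_printoptions(precision=4,suppress=True)
c=vision.camera("scene");t=vision.camera("top")
A=(np.array([(193,69),(296,105),(230,186),(120,146)],float)+.5)/2-.5+[30,60]
B=(np.array([(729,236),(579,250),(555,104),(699,91)],float)-[400,0]+.5)/2-.5+[312,130]
o1,d1=ray(c,A);o2,d2=ray(t,B);P=[]
for a,b in zip(d1,d2):
    k=np.linalg.lstsq(np.c_[a,-b],o2-o1,rcond=None)[0]; x,y=o1+k[0]*a,o2+k[1]*b; P.append((x+y)/2); print(P[-1],"gap",np.linalg.norm(x-y))
P=np.array(P); print("ctr",P.mean(0),"sides",np.linalg.norm(np.roll(P,-1,0)-P,axis=1))
o=telemetry.get_obs();print(o["eef_pos"],o["clock"])
near=P[[0,3]].mean(0);far=P[[1,2]].mean(0);print("pitch",np.degrees(np.arcsin((far-near)[2]/.14)))
```

```text
[ 0.4491 -0.3317  0.1161] gap 0.0032153668735009494
[ 0.4337 -0.1955  0.1124] gap 0.0025188886476262386
[ 0.5718 -0.1797  0.1132] gap 0.0017201829108398823
[ 0.5873 -0.3178  0.1138] gap 0.000944483178021209
ctr [ 0.5105 -0.2562  0.1139] sides [0.1371 0.139  0.139  0.1388]
[ 0.5248 -0.3841  0.0726] 20.5833
pitch -0.8979107750042681
```

```bash
python3 -m inch '[[[0,0,0],[0.02,0.0028,0],1],[[0,0,0],[0.05,0.0069,0],1],[[0,0,0],[0.08,0.011,0],1],[[0,0,0],[0.08,0.011,0],1],[[0,0,0],[0.08,0.011,0],1],[[0,0,0],[0.08,0.011,0],1],[[0,0,0],[0.08,0.011,0],1],[[0,0,0],[0.08,0.011,0],1],[[0,0,0],[0.08,0.011,0],1],[[0,0,0],[0.08,0.011,0],1]]'
python3 -m inch '[[[0,0,0],[0.08,0.011,0],1],[[0,0,0],[0.08,0.011,0],1],[[0,0,0],[0.08,0.011,0],1],[[0,0,0],[0.08,0.011,0],1],[[0,0,0],[0.08,0.011,0],1],[[0,0,0],[0.08,0.011,0],1],[[0,0,0],[0.08,0.011,0],1],[[0,0,0],[0.07,0.01,0],1],[[0,0,0],[0.05,0.007,0],1],[[0,0,0],[0.04,0.0055,0],1]]'
python3 -m inch '[[[0,0,0],[0.01,0.0015,0],1],[[0,0,0],[0,0,0],1],[[0,0,0],[0,0,0],1]]'
python3 - <<'E'
from h import *
np.set_printoptions(precision=4,suppress=True)
c=vision.camera("scene");t=vision.camera("top");z=.117
for n,k in(("s",c),("t",t)):
    s=cv2.cvtColor(k["img"],cv2.COLOR_RGB2HSV);m=((s[...,1]<50)&(s[...,2]>85)&(s[...,2]<180)).astype(np.uint8)
    q=px(k,[.518,.181,z])[0].astype(int); _,l=cv2.connectedComponents(m); b=(l==l[q[1],q[0]]).astype(np.uint8)
    b=cv2.morphologyEx(b,cv2.MORPH_OPEN,np.ones((15,15),np.uint8))
    ct=max(cv2.findContours(b,0,2)[0],key=cv2.contourArea); W=w(k,ct[:,0],z)[:,:2].astype(np.float32)
    print(n,q,cv2.minAreaRect(W))
E
```

```text
clock: 21.42
eef_pos: [0.5287, -0.1677, 0.0728]
tool_rot: [0.664, 0.747, -0.0, -0.001]
ft_force: [-0.1, -0.8, -0.3]
grip_width: 0.0254
grasp_force: 58.9
clock: 22.25
eef_pos: [0.533, 0.0503, 0.0729]
tool_rot: [0.664, 0.748, -0.0, -0.001]
ft_force: [-0.4, -1.3, 0.1]
grip_width: 0.0257
grasp_force: 58.9
clock: 22.5
eef_pos: [0.5337, 0.0511, 0.0732]
tool_rot: [0.664, 0.747, -0.0, 0.0]
ft_force: [-0.5, -1.0, -1.0]
grip_width: 0.0254
grasp_force: 58.9
s [309 204] ((0.5328290462493896, 0.1775195300579071), (0.16208085417747498, 0.14948450028896332), 5.98243522644043)
t [199 205] ((0.4746701419353485, 0.035898685455322266), (0.6691757440567017, 0.4070993661880493), 17.696414947509766)
```

```bash
python3 -m inch '[[[0,0,0],[0.006,0,0.01],1],[[0,0,0],[0,0,0.02],1],[[0,0,0],[0,0,0.025],1],[[0,0,0],[0,0,0.025],1],[[0,0,0],[0,0,0.02],1],[[0,0,0],[0,0,0.01],1],[[0,0,0],[0,0,0.005],1],[[0,0,0],[0,0,0],1],[[0,0,0],[0,0,0],1]]' | sed -n '2p;4p'
python3 -m inch '[[[0,0,0],[0,0,0.003],1],[[0,0,0],[0,0,0],1],[[0,0,0],[0,0,0],1]]' | sed -n '2p;4p'
python3 -m inch '[[[0,0,0],[0,0,0.003],1],[[0,0,0],[0,0,0],1],[[0,0,0],[0,0,0],1]]' | sed -n '2p;4p'
```

```text
eef_pos: [0.5339, 0.0534, 0.039]
ft_force: [1.2, -0.5, -0.8]
eef_pos: [0.534, 0.0534, 0.0383]
ft_force: [1.0, -0.4, -1.1]
eef_pos: [0.5337, 0.0534, 0.0372]
ft_force: [-0.1, 0.0, -0.6]
```

Run:
```python
from h import *
np.set_printoptions(precision=4,suppress=True)
o=telemetry.get_obs();print(o["ft_force"],o["ft_torque"],o["eef_pos"])
# board blade edges in scene: board-coloured mask vs model
c=vision.camera("scene");s=cv2.cvtColor(c["img"],cv2.COLOR_RGB2HSV)
b=np.array([.5194,.181]);a=np.radians(6.8);X=np.array([np.cos(a),np.sin(a)]);Y=np.array([-X[1],X[0]])
for nm,e in(("+x",X),("+y",Y),("-x",-X)):
    for r in (.055,.062,.066,.07,.074,.078,.085):
        q=px(c,np.r_[b+e*r,.080])[0].round().astype(int);print(nm,r,q,c["img"][q[1],q[0]],end=" ")
    print()
```

```text
[-0.1444  0.0061 -0.6488] [-0.0723 -0.0311 -0.0125] [0.5337 0.0534 0.0372]
+x 0.055 [297 238] [146 146 148] +x 0.062 [296 240] [137 137 138] +x 0.066 [295 242] [135 134 136] +x 0.07 [294 244] [116 109 104] +x 0.074 [294 245] [114  95  78] +x 0.078 [293 247] [114  87  54] +x 0.085 [292 250] [128  97  61] 
+y 0.055 [333 226] [151 151 154] +y 0.062 [337 227] [152 152 155] +y 0.066 [339 228] [152 152 154] +y 0.07 [341 228] [160 153 150] +y 0.074 [343 229] [225 177 122] +y 0.078 [345 230] [237 188 117] +y 0.085 [348 231] [237 187 116] 
-x 0.055 [316 197] [152 151 153] -x 0.062 [317 194] [152 151 154] -x 0.066 [318 193] [151 148 148] -x 0.07 [319 192] [150 133 117] -x 0.074 [319 190] [152 116  74] -x 0.078 [320 189] [156 118  73] -x 0.085 [321 186] [158 118  75]
```

The blade edges fall at ±70 mm around (0.519,0.181), so the board is centred. Lowering to contact.

```bash
python3 -m inch '[[[0,0,0],[0,0,0.003],1],[[0,0,0],[0,0,0],1],[[0,0,0],[0,0,0],1]]' | sed -n '2p;4p'
python3 -m inch '[[[0,0,0],[0,0,0.003],1],[[0,0,0],[0,0,0],1],[[0,0,0],[0,0,0],1]]' | sed -n '2p;4p'
python3 -m inch '[[[0,0,0],[0,0,0.003],1],[[0,0,0],[0,0,0],1],[[0,0,0],[0,0,0],1]]' | sed -n '2p;4p'
```

```text
eef_pos: [0.5337, 0.0534, 0.0362]
ft_force: [-0.4, 0.4, -0.4]
eef_pos: [0.5337, 0.0534, 0.0353]
ft_force: [-0.1, 0.6, -0.8]
eef_pos: [0.5337, 0.0534, 0.0344]
ft_force: [0.1, 0.7, -0.7]
```

```bash
python3 -m inch '[[[0,0,0],[0,0,0.003],1],[[0,0,0],[0,0,0],1],[[0,0,0],[0,0,0],1]]' | sed -n '2p;4p'
python3 -c "
from workcell import telemetry;o=telemetry.get_obs();print(o['ft_torque'],o['clock'])"
```

```text
eef_pos: [0.5337, 0.0534, 0.0335]
ft_force: [-0.8, 0.9, -1.2]
[-0.00772628 -0.00230294 -0.00392568] 24.9
```

```bash
python3 -m inch '[[[0,0,0],[0,0,0.002],1],[[0,0,0],[0,0,0],1],[[0,0,0],[0,0,0],1]]' | sed -n '2p;4p'
python3 -c "
from workcell import telemetry;o=telemetry.get_obs();print(o['ft_torque'],o['clock'])"
python3 -m inch '[[[0,0,0],[0,0,0.002],1],[[0,0,0],[0,0,0],1],[[0,0,0],[0,0,0],1]]' | sed -n '2p;4p'
python3 -c "
from workcell import telemetry;o=telemetry.get_obs();print(o['ft_torque'],o['clock'])"
```

```text
eef_pos: [0.5338, 0.0534, 0.0331]
ft_force: [-0.1, -0.4, 0.6]
[-0.00207368 -0.02784837  0.03669693] 25.15
eef_pos: [0.5339, 0.0534, 0.0325]
ft_force: [-0.7, -0.6, 1.1]
[-0.01361913  0.04327483  0.03203385] 25.4
```

The board is on the rim (the load moved off the wrist at the expected height). Releasing and rising straight up.

```bash
python3 -m inch '[[[0,0,0],[0,0,0.001],1],[[0,0,0],[0,0,0],-1],[[0,0,0],[0,0,0],-1],[[0,0,0],[0,0,0],-1],[[0,0,0],[0,0,0],-1],[[0,0,0],[0,0,0],-1],[[0,0,0],[0,0,0],-1],[[0,0,0],[0,0,0],-1],[[0,0,0],[0,0,0],-1]]'
python3 -m inch '[[[0,0,0],[0,0,-0.02],-1],[[0,0,0],[0,0,-0.05],-1],[[0,0,0],[0,0,-0.1],-1],[[0,0,0],[0,0,-0.1],-1],[[0,0,0],[0,0,-0.1],-1],[[0,0,0],[0,0,-0.1],-1],[[0,0,0],[-0.1,0,0],-1],[[0,0,0],[-0.1,0,0],-1],[[0,0,0],[-0.1,0,0],-1],[[0,0,0],[-0.1,0,0],-1]]'
python3 -m inch '[[[0,0,0],[-0.1,0,0],-1],[[0,0,0],[-0.1,0,0],-1],[[0,0,0],[-0.1,0,0],-1],[[0,0,0],[-0.1,0,0],-1],[[0,0,0],[0,0,0],-1],[[0,0,0],[0,0,0],-1]]'
python3 - <<'E'
from h import *
np.set_printoptions(precision=4,suppress=True)
b=np.array([.5194,.181]);a=np.radians(6.8);X=np.array([np.cos(a),np.sin(a)]);Y=np.array([-X[1],X[0]]);R=np.arange(.03,.12,.0005)
for n in("scene","top"):
    c=vision.camera(n);im=cv2.cvtColor(c["img"],cv2.COLOR_RGB2LAB).astype(np.float32)[...,2]
    for nm,e in(("+x",X),("-x",-X),("+y",Y)):
        out=[]
        for off in(-.05,0,.05):
            o=b+off*np.array([-e[1],e[0]])
            q=px(c,[np.r_[o+e*r,.078] for r in R]).astype(np.float32)
            v=cv2.remap(im,q[:,:1],q[:,1:],cv2.INTER_LINEAR).ravel();out.append(R[np.argmax(v>138)])
        print(n,nm,np.round(out,4))
    cv2.imwrite(f"pics/end_{n}.png",c["img"][:,:,::-1])
E
```

```text
clock: 26.15
eef_pos: [0.5337, 0.0534, 0.0321]
tool_rot: [0.664, 0.747, -0.0, 0.0]
ft_force: [-1.6, -0.1, -1.0]
grip_width: 0.0856
grasp_force: 0.0
clock: 26.98
eef_pos: [0.548, -0.0668, 0.1741]
tool_rot: [0.664, 0.748, 0.0, 0.001]
ft_force: [1.4, -0.3, 1.2]
grip_width: 0.0855
grasp_force: 0.0
clock: 27.48
eef_pos: [0.5617, -0.1865, 0.1731]
tool_rot: [0.666, 0.746, 0.0, -0.0]
ft_force: [-0.2, 0.0, -0.2]
grip_width: 0.0856
grasp_force: 0.0
scene +x [0.0725 0.073  0.0715]
scene -x [0.068  0.0695 0.068 ]
scene +y [0.0715 0.0715 0.0725]
top +x [0.069  0.0695 0.07  ]
top -x [0.07   0.0715 0.072 ]
top +y [0.0715 0.0735 0.071 ]
```

```bash
python3 -c "
from workcell import workorder;print(workorder.job_done())"
```

```text
the job is handed in; nothing more can be done
None
```

I handed the job in at about 27 s: the grey handled board lies flat on the white bowl's rim, centred to about 2 mm by both cameras before hand-in, with the gripper clear and the mug never approached; no verdict came back.

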